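# Seat a plaque carrier on its cone, groove and flat

## Task

Pick up the plaque carrier by its lifting bar and set it on the three steel seats on the granite slab: nose foot in the cone, left foot in the groove, right foot on the flat pad, all three feet fully home so that it sits level by itself. Set it down gently, do not drop it, and leave the batten, the tin and the spare plaque where they are.

Things in the scene. Friction and masses are not known exactly. Their poses are not given: they have to be found in the camera images.
- carrier: Loose plaque carrier, 0.45 to 0.8 kg, standing on three ball feet. Origin at foot-bottom level (z = 0), z up, x to the nose, y left. Aluminium plate, z 22 to 30 mm: wide part x -75..10, 124 mm across, with a bronze plaque (to z 36); nose x 5..80, 70 mm across. Mass centre within 15 mm of the bar's middle in x, y.
- bar (a point): Middle of the carrier's lifting bar, (0, 0, 72) mm in the carrier: the grip point, fingers closing along the carrier's y. Steel bar along x, 108 mm long, 14 mm wide (y), z 64 to 80 mm, on a post at each end (x = -48 and 48 mm, 12 mm thick, 14 mm wide); 28 mm free below the bar.
- nose_foot (a point): Centre of the nose ball foot, (58, 0, 9) mm in the carrier, radius 9 mm: belongs in the cone.
- left_foot (a point): Centre of the left ball foot, (-45, 45, 9) mm in the carrier, radius 9 mm: belongs in the groove.
- right_foot (a point): Centre of the right ball foot, (-45, -45, 9) mm in the carrier, radius 9 mm: belongs on the flat pad.
- stone: Fixed granite slab, 260 (x) by 220 (y) by 50 mm. Origin: centre of its underside, z up. A seat plate (180 x 125 x 6 mm, aluminium, three steel seats) is fixed on top at the slab's yaw, but off its centre by -11 to +11 mm in x and in y, different each time and in no pose given here: see it or feel for it.
- cone_nominal (a point): Where a ball centre stands, fully home in the cone, if the seat plate were central: (58, 0, 69.8) mm in the slab; the real one is off by the plate's offset. Cone: round 12-sided cup, 52 mm across, flat top at z = 70 mm in the slab; hole 21 mm wide at the top, walls 60 degrees steep, deeper than a foot goes.
- groove_nominal (a point): The same for the groove: (-45, 45, 69.8) mm in the slab, off by the same plate offset. Block 34 mm across, top at z = 70 mm; straight groove 34 mm long, pointing at the cone, open at both ends, 21 mm wide at the top, walls 60 degrees steep. A ball on top of the block or cup has its centre at z = 79 mm, 9 mm too high.
- flat_nominal (a point): The same for the flat pad: (-45, -45, 69.8) mm in the slab, off by the same plate offset. Steel disc of 32 mm, its top at z = 60.8 mm. A foot let go within about 2 mm of the middle of cone or groove slides home by the carrier's weight; further out it can hang on the rim.
- batten: Loose wooden batten lying beyond the slab, 220 (x) by 45 by 20 mm high; leave alone. Origin under its centre.
- tin: Loose closed tin standing on the bench, 72 mm across, 100 mm high; leave alone. Origin under its centre.
- blank: Loose spare bronze plaque lying flat, 120 (x) by 90 by 9 mm; leave alone. Origin under its centre.
There are look-alikes about, which are no part of the job. What is shaped like the carrier but orange, purple or turquoise is not meant.

How it is judged:
On the way:
1. the carrier is lifted clear of the bench (height (world z) of carrier above 0.03 m), for 0.2 s.
At the end, for the whole second after the job is handed in: The carrier stands by itself at rest, level within 0.03 rad, each ball centre 67 to 71.8 mm above the slab's underside (home is 69.8 mm) and within 18 mm in x and in y of its seat's nominal place on the slab (seat plate taken as centred) (z of nose_foot in the frame of stone between 0.067 and 0.0718 m and x of nose_foot in the frame of stone between 0.04 and 0.076 m and y of nose_foot in the frame of stone between -0.018 and 0.018 m and z of left_foot in the frame of stone between 0.067 and 0.0718 m and x of left_foot in the frame of stone between -0.063 and -0.027 m and y of left_foot in the frame of stone between 0.027 and 0.063 m and z of right_foot in the frame of stone between 0.067 and 0.0718 m and x of right_foot in the frame of stone between -0.063 and -0.027 m and y of right_foot in the frame of stone between -0.063 and -0.027 m and angle between carrier's own z axis and vertical below 0.03 rad and linear speed of carrier below 0.01 m/s and angular speed of carrier below 0.05 rad/s); the robot touches nothing.
It fails at once if the carrier is dropped or slammed onto the seats: faster than 0.35 m/s while its feet are within 30 mm above the slab and over it (linear speed of carrier above 0.35 m/s and z of carrier in the frame of stone below 0.08 m and horizontal distance between carrier and stone below 0.1 m).
It fails at once if the batten is shoved aside or knocked over (distance of batten from where it was at the start of the episode above 0.03 m or angle between batten's own z axis and vertical above 0.5 rad).
It fails at once if the tin is shoved aside or knocked over (distance of tin from where it was at the start of the episode above 0.03 m or angle between tin's own z axis and vertical above 0.5 rad).
It fails at once if the spare plaque is shoved aside or knocked over (distance of blank from where it was at the start of the episode above 0.03 m or angle between blank's own z axis and vertical above 0.5 rad).
It also fails if it takes over 64 s, if anything falls off the work surface, if the arm or the gripper's body presses on something with over 40 N, if the wrist force passes 120 N, or if a joint passes its speed limit or range.

## Robot

A 6-joint arm with a two-finger parallel gripper is mounted at the origin on the work surface. World frame = base frame: x ahead of the robot, y to its left, z up, the work surface at z = 0. Lengths are in m, angles in rad, forces in N, time in s.
With the tool pointing down it reaches from about 0.3 to 0.875 m from the base axis. Payload 6.4 kg.
Tool frame: the origin (TCP) lies between the finger pads; the fingertips stand 19 mm ahead of it and the grasp point (between the pads) is the TCP (ctrl.tips_ahead is the z of the fingertips in the tool frame, in m); z points along the fingers, y is the line along which they close (so a half turn about z gives the same grasp; the last joint's range is limited). The gripper opens to 85 mm and grips with 20 to 120 N. Pads are 22 mm wide; open, the fingers measure 114 mm over their backs; the gripper's body (76 mm by 85 mm) begins 54 mm behind the grasp point. The pads swing forward as they close: fully open they stand 13 mm farther back than shut.
Start: joints at [-1.531, 0.181, 1.607, -0, 1.354, -0.206], TCP at [0.14, -0.558, 0.25] pointing down, gripper open.
Joint ranges: [-2.99, 2.99], [-0.89, 2.07], [0.3, 2.58], [-1.14, 4.28], [0, 2.63], [-3.12, 3.12]. Speed limits (rad/s): [2.57, 2.57, 3.01, 3.14, 3.14, 3.14].

## Interface

Orientations are given as a unit quaternion [w, x, y, z].
In Python, from bench import readout, vision, ctrl gives the robot as it stands.
- The arm moves only by the tool play_rows, never from a script. Its arguments are lists of equal length, an entry for each row: "xyz": the shift along the tool's x, y, z in mm, a list of three; "rot": the turn, a rotation vector about the tool's x, y, z in rad, a list of three; "grip": the opening, from 0 (shut) to 1 (fully open). In form: {"xyz": [[x, y, z], ...], "rot": [[rx, ry, rz], ...], "grip": [grip, ...]}. A call has exactly 10 rows; each row is the pose to reach, as a shift and turn from the pose commanded when the call began, along the tool's axes at that moment; what a row does not reach only later rows make up. A row lasts 1/8 s, in which the tool goes at most 62.5 mm and 10.7 degrees, less where a joint would pass 70% of its speed; a pose out of reach is approached as far as the arm can. A call with a gripper value outside its range is refused whole. The fingers move at their own pace and stop on an object; the grip force is fixed at half the most. Time passes only in rows, so rows that repeat a pose let the fingers close, or fill a call up. It gives the time, the measured TCP pose, the force, the opening and the grip force at its end, in the units of the state.
- readout.get_obs(): the state, without advancing time (a new reading comes with each control period).
- vision.camera(name): name is "side" or "top" or "wrist"; returns a dict with "color" (480x640x3 uint8, red, green, blue), "depth" (480x640 float32, m along the optical axis (not along the pixel's ray), 0 where there is no reading), "camera_matrix" (3x3 intrinsics, pixels), "extrinsics" (4x4, takes a point from camera to world coordinates); the wrist camera has in their place "hand_eye" (4x4, takes a point from camera to tool coordinates, whose origin is the TCP and whose axes are the flange's). Camera axes: x right, y down, z forward; pixel columns grow to the right and rows downward; lengths in m; the calibration is good to about 2 mm. The wrist camera is an equidistant fisheye: a pixel r from the principal point sees the ray r / f radians off the axis. A picture is of the moment at which its call begins: read the wrist's pose just before it.
- ctrl.hand_in(): hands the job in; it is judged then, once.
The state is a dict: "time_s": time; "q": joint angles; "dq": joint speeds; "joint_efforts": joint torques, N m; "eef_pos": TCP position; "eef_rot": TCP orientation; "wrist_force": force on the tool from outside, world axes, zero at the start; "torque": the same for the moment, N m; "opening": opening from 0.0 (shut) to 1.0 (fully open); "grasp_force": force on a finger pad.
Only numpy, scipy, OpenCV 4.12 (cv2) and the standard library are available. Lean on these libraries where they do the work, as an engineer would, in place of code of your own. Each camera call takes 0.05 s, during which the arm holds its last target. There are 200 camera calls.

## Working session

There is one attempt and no reset: what is moved stays moved. The work goes in short steps, Python scripts to look and compute and a tool call to move; the robot and the scene stay as the last step left them, time stands still between calls to the robot, and variables do not carry over. Pictures are saved under pics/ and viewed, at most 10 in all, crops included, and the job is handed in when it is done.

Besides the shell and the picture viewer there is one more tool, called by a JSON object that holds its "op" and its "data", one argument or row to a line. play_rows: Moves the arm, as the interface text tells. Its arguments: {"type":"object","properties":{"xyz":{"type":"array","items":{"type":"array","items":{"type":"number"}}},"rot":{"type":"array","items":{"type":"array","items":{"type":"number"}}},"grip":{"type":"array","items":{"type":"number"}}},"required":["xyz","rot","grip"]}

```bash
mkdir -p pics; ls
python3 - <<'E'
from bench import readout, vision, ctrl
import cv2,numpy as np
o=readout.get_obs();print({k:np.round(v,3) for k,v in o.items()})
for n in("top","side"):
    c=vision.camera(n);np.savez(f"{n}0.npz",**c);cv2.imwrite(f"pics/{n}0.png",c["color"][:,:,::-1]);print(n,c["camera_matrix"].round(1),c["extrinsics"].round(3))
E
```

```text
pics
{'time_s': np.float64(0.0), 'q': array([-1.531,  0.182,  1.608,  0.   ,  1.354, -0.206]), 'dq': array([-0.002, -0.002, -0.002,  0.002, -0.001,  0.001]), 'joint_efforts': array([ 2.0000e-03, -4.4486e+01, -3.5133e+01, -0.0000e+00,  9.0000e-03,
       -0.0000e+00]), 'eef_pos': array([ 0.14 , -0.557,  0.249]), 'eef_rot': array([-0.001,  0.992,  0.123,  0.   ]), 'wrist_force': array([-0.157, -0.142,  0.389]), 'torque': array([ 0.032, -0.019,  0.006]), 'grasp_force': np.float64(0.0), 'opening': np.float64(0.997)}
top [[604.8   0.  323.4]
 [  0.  604.8 236.4]
 [  0.    0.    1. ]] [[-2.800e-02 -9.840e-01  1.780e-01  3.050e-01]
 [-1.000e+00  2.800e-02 -5.000e-03  1.800e-02]
 [-1.000e-03 -1.780e-01 -9.840e-01  1.617e+00]
 [ 0.000e+00  0.000e+00  0.000e+00  1.000e+00]]
side [[539.    0.  326.5]
 [  0.  539.  244.7]
 [  0.    0.    1. ]] [[-9.200e-01 -2.010e-01  3.370e-01  1.560e-01]
 [-3.920e-01  4.730e-01 -7.890e-01  1.053e+00]
 [-1.000e-03 -8.570e-01 -5.140e-01  7.600e-01]
 [ 0.000e+00  0.000e+00  0.000e+00  1.000e+00]]
```

View pics/top0.png

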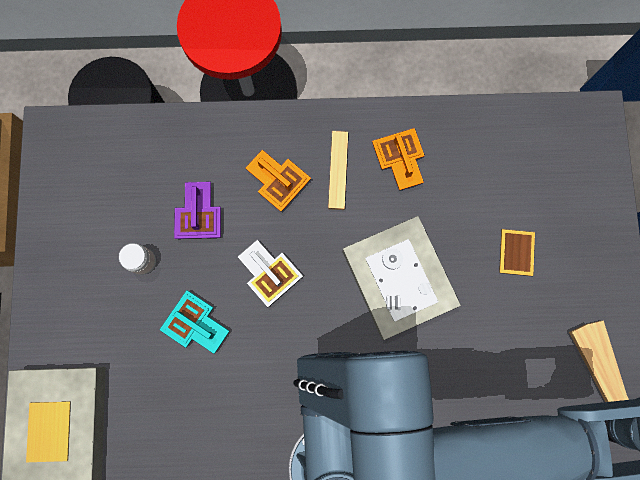

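View pics/side0.png

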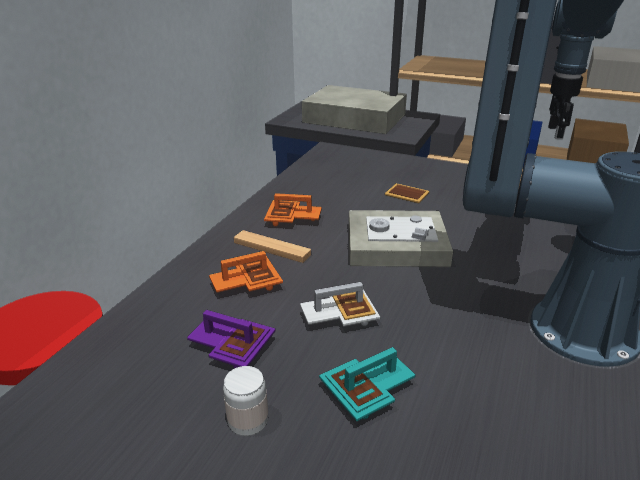

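Could be taken for the carrier: orange (278,180), orange (400,157), purple (198,210), turquoise (195,322) and silver/white (270,273). The aluminium one at (270,273) fits the description. The slab is at (400,278), with the cone at (393,260), the groove at (393,302) and the flat pad at (424,289). Next comes a close crop and a measurement.

```bash
cat > h.py <<'E'
import numpy as np,cv2
from scipy.spatial.transform import Rotation as R
def cloud(c):
    K=c["camera_matrix"];d=c["depth"];v,u=np.mgrid[:d.shape[0],:d.shape[1]]
    p=np.stack([(u-K[0,2])/K[0,0]*d,(v-K[1,2])/K[1,1]*d,d],-1);E=c["extrinsics"]
    P=p@E[:3,:3].T+E[:3,3];P[d==0]=np.nan;return P
def ray(c,uv,z):
    K=c["camera_matrix"];E=c["extrinsics"];r=E[:3,:3]@np.linalg.inv(K)@np.array([*uv,1.]);return E[:3,3]+r*(z-E[2,3])/r[2]
def tool(o):
    w,x,y,z=o["eef_rot"];return R.from_quat([x,y,z,w]).as_matrix(),np.array(o["eef_pos"])
E
python3 - <<'E'
from h import *
c=dict(np.load("top0.npz"));P=cloud(c);C=c["color"].astype(int)
def pca(m,n):
    p=P[m];mu=p.mean(0);w,V=np.linalg.eigh(np.cov(p[:,:2].T));print(n,m.sum(),"mean",mu.round(4),"axis deg",np.degrees(np.arctan2(V[1,1],V[0,1])).round(2),"sd",np.sqrt(w).round(4))
v,u=np.mgrid[:480,:640]
box=lambda a,b,cc,d:(u>a)&(u<b)&(v>cc)&(v<d)
b=box(235,303,237,308)
print("z pct",np.nanpercentile(P[...,2][b],[2,50,98]).round(4))
pca(b&(P[...,2]>.066),"bar");pca(b&(P[...,2]>.02)&(P[...,2]<.05),"plate")
s=box(335,465,210,345)
m=s&(P[...,2]>.04);pca(m,"slab")
for lo,hi,n in((.04,.0525,"gran"),(.0525,.0583,"plate"),(.065,.08,"high")):
    mm=s&(P[...,2]>lo)&(P[...,2]<hi);pca(mm,n)
r=cv2.minAreaRect(P[m][:,:2].astype(np.float32)*1000);print(r)
for uv in((393,260),(393,302),(424,289)):print(uv,P[uv[1],uv[0]].round(4),ray(c,uv,.07).round(4))
print(cv2.minAreaRect(P[box(322,355,120,215)&(P[...,2]>.012)][:,:2].astype(np.float32)*1000))
im=np.hstack([cv2.resize(c["color"][225:315,230:310],None,fx=5,fy=5,interpolation=2),cv2.resize(c["color"][225:315,365:445],None,fx=5,fy=5,interpolation=2)])
cv2.imwrite("pics/crop.png",im[:,:,::-1])
E
```

```text
z pct [-0.0072  0.005   0.0794]
bar 232 mean [0.505  0.1627 0.0787] axis deg -139.9 sd [0.0041 0.0314]
plate 1950 mean [0.4973 0.1566 0.0314] axis deg -139.98 sd [0.0335 0.0437]
slab 8339 mean [ 0.4743 -0.1876  0.0526] axis deg -157.8 sd [0.0635 0.0747]
gran 4617 mean [ 0.4783 -0.1877  0.0484] axis deg -153.73 sd [0.0727 0.0833]
plate 2533 mean [ 0.4684 -0.1891  0.055 ] axis deg -164.85 sd [0.0546 0.0657]
high 374 mean [ 0.4906 -0.167   0.0697] axis deg -178.95 sd [0.019  0.0514]
((477.1881408691406, -188.3233184814453), (260.380859375, 222.488525390625), 22.02789306640625)
(393, 260) [ 0.5197 -0.1691  0.054 ] [ 0.5175 -0.1672  0.07  ]
(393, 302) [ 0.41   -0.1626  0.0638] [ 0.4095 -0.1619  0.07  ]
(424, 289) [ 0.4412 -0.2444  0.0605] [ 0.4404 -0.2428  0.07  ]
((780.50146484375, -28.610389709472656), (58.3779182434082, 221.46444702148438), 84.68446350097656)
```

View pics/crop.png

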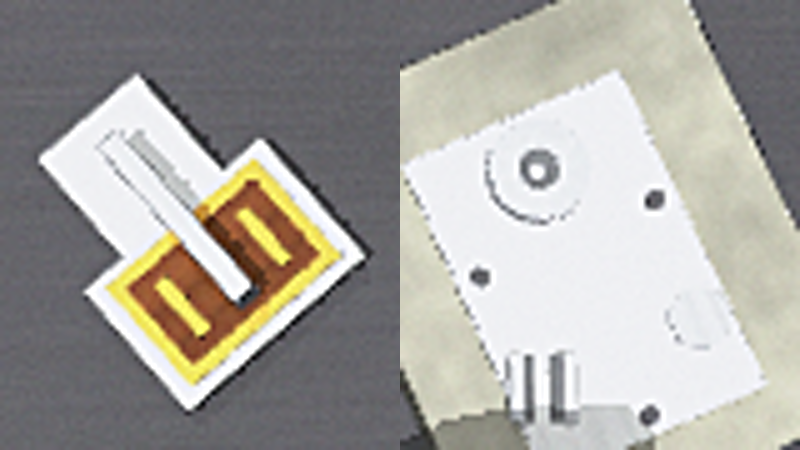

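The crop confirms the silver carrier with its bronze plaque. Its nose points up and left in the picture, which is a world yaw of about 40°. The right half of the crop shows the seats: cone at crop (538,168), groove at (543,388), pad at (700,320). I'll move over the slab first for a close wrist view.

{"op": "play_rows", "data": {
  "xyz": [
    [30,-20,0],
    [80,-53,0],
    [130,-87,0],
    [180,-120,0],
    [230,-153,0],
    [280,-187,0],
    [330,-220,0],
    [380,-253,0],
    [410,-273,0],
    [414,-276,0]
  ],
  "rot": [
    [0,0,-0.01],
    [0,0,-0.03],
    [0,0,-0.05],
    [0,0,-0.07],
    [0,0,-0.09],
    [0,0,-0.11],
    [0,0,-0.12],
    [0,0,-0.13],
    [0,0,-0.135],
    [0,0,-0.138]
  ],
  "grip": [1,1,1,1,1,1,1,1,1,1]
}}

```text
time_s: 1.35
eef_pos: [0.4752, -0.1873, 0.2499]
eef_rot: [-0.0, 0.981, 0.193, -0.0]
wrist_force: [-0.9, -1.0, 0.0]
opening: 1.001
grasp_force: 0.0
```

Run:
```python
from bench import readout, vision
from h import *
o=readout.get_obs();c=vision.camera("wrist");np.savez("w1.npz",pos=o["eef_pos"],rot=o["eef_rot"],**c);cv2.imwrite("pics/w1.png",c["color"][:,:,::-1])
print(o["eef_pos"].round(4),o["eef_rot"].round(4),o["q"].round(3),c["camera_matrix"].round(1),c["hand_eye"].round(4))
```

```text
[ 0.4752 -0.1873  0.2499] [-4.000e-04  9.813e-01  1.926e-01 -2.000e-04] [-0.608  0.037  1.766  0.     1.34   0.575] [[371.6   0.  320.6]
 [  0.  371.6 233.9]
 [  0.    0.    1. ]] [[ 9.000e-04 -9.570e-01 -2.902e-01  7.430e-02]
 [ 1.000e+00  6.000e-04  1.200e-03 -5.000e-04]
 [-1.000e-03 -2.902e-01  9.570e-01 -1.236e-01]
 [ 0.000e+00  0.000e+00  0.000e+00  1.000e+00]]
```

View pics/w1.png

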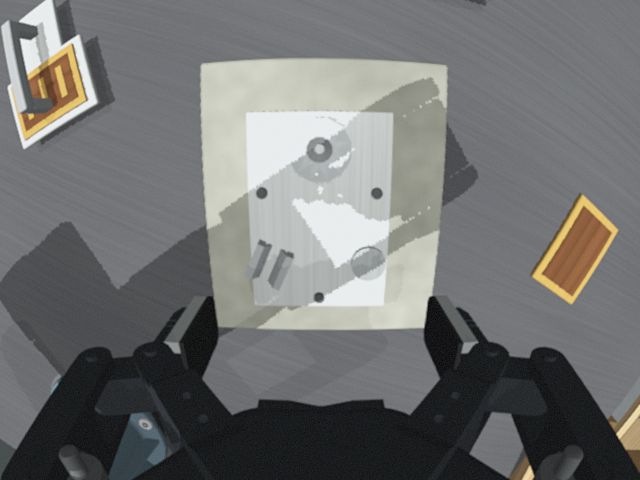

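The wrist view shows the cone hole at (319,149), the groove at (271,264), the pad at (367,263), and the plate corners at (247,113), (392,113), (385,306) and (256,306).

```bash
cat >> h.py <<'E'
def wray(c,uv,z,T=None):
    K=c["camera_matrix"];H=c["hand_eye"]
    d=(np.array(uv,float)-K[:2,2])/K[0,0];r=np.linalg.norm(d)+1e-12
    v=np.array([*(np.sin(r)*d/r),np.cos(r)])
    w,x,y,q=c["rot"];Rt=R.from_quat([x,y,q,w]).as_matrix()
    o=Rt@H[:3,3]+c["pos"];v=Rt@H[:3,:3]@v
    return o+v*(z-o[2])/v[2]
E
python3 - <<'E'
from h import *
c=dict(np.load("w1.npz"));C=c["color"];g=cv2.cvtColor(C,cv2.COLOR_RGB2GRAY)
def blobs(x0,x1,y0,y1,t):
    m=(g[y0:y1,x0:x1]<t).astype(np.uint8);n,l,s,ce=cv2.connectedComponentsWithStats(m)
    for i in range(1,n):
        if s[i,4]>25:
            x,y,w,h=s[i,:4];print((x0,y0),t,"bbox ctr",x0+x+(w-1)/2,y0+y+(h-1)/2,w,h,"area",s[i,4],"cen",(ce[i]+[x0,y0]).round(1))
for t in(110,130,145):blobs(300,340,130,170,t)
for t in(110,130):blobs(244,300,235,295,t);
blobs(250,275,182,205,90);blobs(365,390,182,205,90);blobs(308,330,288,306,90)
# slab and plate outlines
hsv=cv2.cvtColor(C,cv2.COLOR_RGB2HSV)
for n,uv,z in(("cone",(319,149),.07),("groove",(271,264),.07),("pad",(367.5,262.5),.0608),("s1",(262,193),.056),("s2",(377,193),.056),("s3",(319,297),.056),
 *(("pc",p,.056) for p in((247,113),(392,113),(385,306),(256,306))),*(("slab",p,.05) for p in((202,64),(447,66),(427,329),(218,328)))):
    print(n,uv,wray(c,uv,z).round(4))
E
```

```text
(300, 130) 130 bbox ctr 325.5 150.0 12 21 area 134 cen [326.4 149.7]
(300, 130) 130 bbox ctr 310.5 153.5 8 10 area 37 cen [310.9 153.2]
(300, 130) 145 bbox ctr 319.0 150.0 25 23 area 329 cen [319.8 151.1]
(244, 235) 110 bbox ctr 264.5 243.0 12 7 area 36 cen [263.7 243.7]
(244, 235) 110 bbox ctr 287.5 254.0 10 7 area 31 cen [288.1 253.8]
(244, 235) 130 bbox ctr 261.0 259.0 19 39 area 254 cen [261.5 258.5]
(244, 235) 130 bbox ctr 280.5 268.0 26 37 area 268 cen [278.3 265.8]
(250, 182) 90 bbox ctr 261.5 192.5 10 10 area 70 cen [261.5 192.6]
(365, 182) 90 bbox ctr 376.5 193.0 10 9 area 59 cen [376.5 192.9]
(308, 288) 90 bbox ctr 318.5 296.5 8 8 area 55 cen [318.5 296.4]
cone (319, 149) [ 0.5248 -0.1653  0.07  ]
groove (271, 264) [ 0.4164 -0.1638  0.07  ]
pad (367.5, 262.5) [ 0.4471 -0.2445  0.0608]
s1 (262, 193) [ 0.4699 -0.1338  0.056 ]
s2 (377, 193) [ 0.5079 -0.2269  0.056 ]
s3 (319, 297) [ 0.3961 -0.2177  0.056 ]
pc (247, 113) [ 0.5304 -0.0968  0.056 ]
pc (392, 113) [ 0.577  -0.2109  0.056 ]
pc (385, 306) [ 0.4106 -0.2811  0.056 ]
pc (256, 306) [ 0.3631 -0.165   0.056 ]
slab (202, 64) [ 0.5582 -0.0402  0.05  ]
slab (447, 66) [ 0.6391 -0.2408  0.05  ]
slab (427, 329) [ 0.3992 -0.338   0.05  ]
slab (218, 328) [ 0.3182 -0.1362  0.05  ]
```

```bash
cat >> h.py <<'E'
def wcloud(c):
    K=c["camera_matrix"];H=c["hand_eye"];D=c["depth"];v,u=np.mgrid[:480,:640]
    x=(u-K[0,2])/K[0,0];y=(v-K[1,2])/K[0,0];r=np.hypot(x,y)+1e-12;t=np.tan(r)/r*D
    p=np.stack([x*t,y*t,D],-1)@H[:3,:3].T+H[:3,3]
    w,a,b,q=c["rot"];P=p@R.from_quat([a,b,q,w]).as_matrix().T+c["pos"];P[D==0]=np.nan;return P
def Rz(d):
    a=np.radians(d);return np.array([[np.cos(a),-np.sin(a)],[np.sin(a),np.cos(a)]])
E
python3 - <<'E'
from h import *
c=dict(np.load("w1.npz"));P=wcloud(c);Z=P[...,2]
S=np.array([.4787,-.1888]);L=(P[...,:2]-S)@Rz(22.0)*1000   # slab coords mm
near=lambda x,y,r:(abs(L[...,0]-x)<r)&(abs(L[...,1]-y)<r)
print("granite z",np.nanmedian(Z[near(0,100,8)]),"plate z",np.nanmedian(Z[near(0,-10,8)]))
for n,x,y,lo,hi in(("cone",50,0,.0665,.075),("groove",-50,45,.0665,.075),("pad",-50,-45,.0592,.064)):
    m=near(x,y,40)&(Z>lo)&(Z<hi);q=L[m]
    bb=[np.percentile(q@Rz(a),[1,99],axis=0) for a in(0,-23.6)]
    (cx,cy),rad=cv2.minEnclosingCircle(q.astype(np.float32))
    print(n,m.sum(),"z",np.median(Z[m]).round(4),"mean",q.mean(0).round(1),"circ",round(cx,1),round(cy,1),round(rad,1),"rect",cv2.minAreaRect(q.astype(np.float32)))
m=near(0,0,125)&(Z>.0535)
q=L[m];print("plate",np.percentile(q,[1,99],axis=0).round(1))
cv2.imwrite("pics/w1c.png",cv2.resize(c["color"][105:310,235:400],None,fx=2.9,fy=2.9,interpolation=2)[:,:,::-1])
E
```

```text
granite z 0.04993958724186953 plate z 0.30600747649194776
cone 2900 z 0.07 mean [51.5  4.6] circ 51.4 4.6 26.9 rect ((51.28856658935547, 4.551616668701172), (51.1706428527832, 52.179996490478516), 0.19373656809329987)
groove 707 z 0.0696 mean [-51.1  49.2] circ -51.6 49.5 23.9 rect ((-51.72364807128906, 49.512672424316406), (34.89645004272461, 35.232547760009766), 65.42477416992188)
pad 888 z 0.0607 mean [-51.3 -40.1] circ -51.6 -40.4 16.6 rect ((-51.687355041503906, -39.71881866455078), (31.46038818359375, 31.76847267150879), 77.00137329101562)
plate [[-89.4 -65.9]
 [ 78.2  72. ]]
```

View pics/w1c.png

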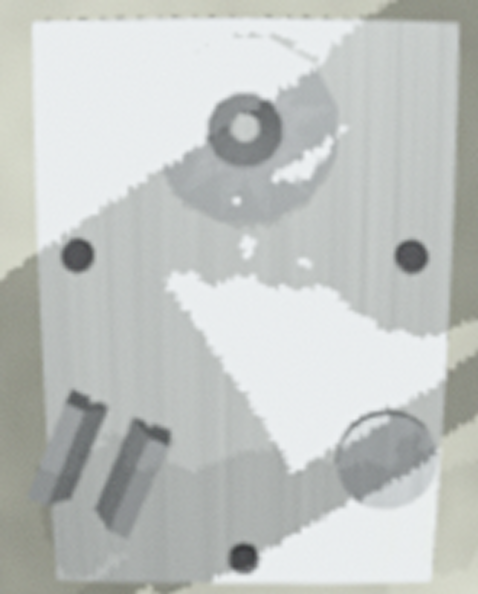

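Depth from the wrist camera gives all three seats with the right sizes (52, 34 and 32 mm) and heights. They agree on a plate offset of about (-6.6, +4.6) mm and a yaw of 22.0°. Next, over to the carrier.

{"op": "play_rows", "data": {
  "xyz": [
    [10,-20,0],
    [35,-65,0],
    [60,-115,0],
    [85,-165,0],
    [110,-215,0],
    [135,-263,0],
    [150,-295,0],
    [157,-310,0],
    [159,-313,0],
    [159,-313,0]
  ],
  "rot": [
    [0,0,-0.02],
    [0,0,-0.06],
    [0,0,-0.11],
    [0,0,-0.16],
    [0,0,-0.21],
    [0,0,-0.26],
    [0,0,-0.29],
    [0,0,-0.31],
    [0,0,-0.314],
    [0,0,-0.314]
  ],
  "grip": [1,1,1,1,1,1,1,1,1,1]
}}

```text
time_s: 2.65
eef_pos: [0.5047, 0.1592, 0.2502]
eef_rot: [0.0, 0.94, 0.341, -0.0]
wrist_force: [0.2, 0.4, -0.6]
opening: 1.001
grasp_force: 0.0
```

Run:
```python
from bench import readout, vision
from h import *
o=readout.get_obs();c=vision.camera("wrist");c.update(pos=o["eef_pos"],rot=o["eef_rot"]);np.savez("w2.npz",**c)
P=wcloud(c);Z=P[...,2];Rt,t=tool(o);T=(P-t)@Rt*1000
print(o["time_s"],t.round(4),"tool x yaw",np.degrees(np.arctan2(Rt[1,0],Rt[0,0])).round(2))
n=np.linalg.norm(P[...,:2]-[.505,.163],axis=-1)<.13
for nm,lo,hi in(("bar",.074,.086),("plate",.025,.0335),("plaque",.0335,.04)):
    m=n&(Z>lo)&(Z<hi);q=T[m][:,:2];print(nm,m.sum(),np.median(Z[m]).round(4),cv2.minAreaRect(q.astype(np.float32)),q.min(0).round(1),q.max(0).round(1))
np.save("T2.npy",T)
```

```text
2.65 [0.5047 0.1592 0.2502] tool x yaw 39.9
bar 2185 0.0797 ((6.473224639892578, -1.5761499404907227), (13.742337226867676, 106.41205596923828), 89.74198150634766) [-46.7  -8.6] [59.7  5.5]
plate 8337 0.0299 ((8.887596130371094, -1.9382705688476562), (124.07136535644531, 155.41299438476562), 89.42427825927734) [-69.1 -63.7] [86.3 60.7]
plaque 5513 0.0347 ((-25.870750427246094, -1.2347984313964844), (70.60907745361328, 104.8396224975586), 0.07737678289413452) [-61.1 -53.7] [ 9.5 51.2]
```

{"op": "play_rows", "data": {
  "xyz": [
    [5,0,10],
    [5,0,30],
    [5,0,50],
    [5,0,70],
    [5,0,90],
    [5,0,100],
    [5,0,100],
    [5,0,100],
    [5,0,100],
    [5,0,100]
  ],
  "rot": [
    [0,0,0],
    [0,0,0],
    [0,0,0],
    [0,0,0],
    [0,0,0],
    [0,0,0],
    [0,0,0],
    [0,0,0],
    [0,0,0],
    [0,0,0]
  ],
  "grip": [1,1,1,1,1,1,1,1,1,1]
}}

```text
time_s: 3.95
eef_pos: [0.5087, 0.1638, 0.1509]
eef_rot: [0.0, 0.94, 0.342, 0.001]
wrist_force: [0.7, -0.3, 0.5]
opening: 0.999
grasp_force: 0.0
```

```bash
cat > m.py <<'E'
from bench import readout, vision
from h import *
import sys
o=readout.get_obs();c=vision.camera("wrist");c.update(pos=o["eef_pos"],rot=o["eef_rot"]);np.savez(sys.argv[1],**c)
P=wcloud(c);Rt,t=tool(o);T=(P-t)@Rt*1000
print(o["time_s"],t.round(4),"yaw",np.degrees(np.arctan2(Rt[1,0],Rt[0,0])).round(2),"dq",np.abs(o["dq"]).max().round(4))
E
cat > bar.py <<'E'
from m import *
Z=P[...,2];n=(abs(T[...,0])<110)&(abs(T[...,1])<75)
for nm,lo,hi in(("bar",.074,.086),("plate",.025,.0335),("plaque",.0335,.04)):
    m=n&(Z>lo)&(Z<hi);q=T[m][:,:2];print(nm,m.sum(),np.median(Z[m]).round(4),cv2.minAreaRect(q.astype(np.float32)),q.min(0).round(1),q.max(0).round(1))
E
python3 bar.py w3.npz
```

```text
3.95 [0.5087 0.1638 0.1509] yaw 39.98 dq 0.004
bar 4269 0.0797 ((0.2723541259765625, -0.6785621643066406), (13.749451637268066, 107.67890167236328), 89.7918472290039) [-53.6  -7.5] [54.1  6.4]
plate 15146 0.0299 ((2.032989501953125, -0.6150703430175781), (124.56034851074219, 155.01849365234375), 89.94378662109375) [-75.5 -62.9] [79.6 61.7]
plaque 9495 0.0347 ((-6.816886901855469, -0.738433837890625), (104.61968231201172, 121.1579360961914), 89.80303192138672) [-67.5 -52.9] [53.8 51.7]
```

{"op": "play_rows", "data": {
  "xyz": [
    [0,-0.7,10],
    [0,-0.7,30],
    [0,-0.7,50],
    [0,-0.7,70],
    [0,-0.7,79],
    [0,-0.7,79],
    [0,-0.7,79],
    [0,-0.7,79],
    [0,-0.7,79],
    [0,-0.7,79]
  ],
  "rot": [
    [0,0,0],
    [0,0,0],
    [0,0,0],
    [0,0,0],
    [0,0,0],
    [0,0,0],
    [0,0,0],
    [0,0,0],
    [0,0,0],
    [0,0,0]
  ],
  "grip": [1,1,1,1,1,1,1,0.5,0.1,0]
}}

```text
time_s: 5.25
eef_pos: [0.5081, 0.1642, 0.0716]
eef_rot: [0.0, 0.94, 0.342, 0.0]
wrist_force: [0.2, 0.4, -0.6]
opening: 0.376
grasp_force: 0.0
```

{"op": "play_rows", "data": {
  "xyz": [
    [0,0,0],
    [0,0,0],
    [0,0,0],
    [0,0,-10],
    [0,0,-30],
    [0,0,-60],
    [0,0,-90],
    [0,0,-110],
    [0,0,-118],
    [0,0,-118]
  ],
  "rot": [
    [0,0,0],
    [0,0,0],
    [0,0,0],
    [0,0,0],
    [0,0,0],
    [0,0,0],
    [0,0,0],
    [0,0,0],
    [0,0,0],
    [0,0,0]
  ],
  "grip": [0,0,0,0,0,0,0,0,0,0]
}}

```text
time_s: 6.5
eef_pos: [0.5076, 0.1642, 0.1891]
eef_rot: [-0.0, 0.94, 0.342, -0.0]
wrist_force: [0.5, -0.2, -4.6]
opening: 0.152
grasp_force: 59.1
```

```bash
cat > held.py <<'E'
from m import *
# carrier in hand: plate/plaque at tool z ~ 36..50 ; fit plate plane
n=(abs(T[...,0]-2)<85)&(abs(T[...,1])<68)
for nm,lo,hi in(("bar",-14,-2),("plate",39,46),("plaque",34,39)):
    m=n&(T[...,2]>lo)&(T[...,2]<hi);q=T[m]
    if m.sum()<50: print(nm,m.sum());continue
    A=np.c_[q[:,:2],np.ones(len(q))];f=np.linalg.lstsq(A,q[:,2],rcond=None)[0]
    print(nm,m.sum(),"z",np.median(q[:,2]).round(1),"tilt",f[:2].round(4),cv2.minAreaRect(q[:,:2].astype(np.float32)),q[:,:2].min(0).round(1),q[:,:2].max(0).round(1))
print("grip",o["opening"],o["grasp_force"],o["wrist_force"].round(1),o["torque"].round(2))
cv2.imwrite("pics/"+sys.argv[1][:-4]+".png",c["color"][:,:,::-1])
E
python3 held.py w4.npz
```

```text
6.5 [0.5076 0.1642 0.1891] yaw 39.98 dq 0.0178
bar 9478 z -8.1 tilt [0.0041 0.0004] ((9.658287048339844, 0.41948699951171875), (88.45262145996094, 38.566436767578125), 16.363676071166992) [-35.5 -20.4] [54.6 19.8]
plate 23960 z 41.8 tilt [-0.0003 -0.0024] ((2.7943267822265625, -0.0663909912109375), (124.22665405273438, 154.8051300048828), 89.95314025878906) [-74.6 -62.2] [80.2 62.1]
plaque 6828 z 37.4 tilt [ 0.0104 -0.0025] ((-10.098943710327148, 1.0892257690429688), (101.87141418457031, 99.32414245605469), 43.101905822753906) [-67.3 -52.4] [54.4 52.3]
grip 0.15220662384090403 59.086958169937134 [ 0.5 -0.2 -4.6] [ 0.01 -0.04 -0.03]
```

The carrier is held level: tilt about 0.002, offset in the tool about 0.3 mm, foot plane 71.8 mm below the TCP. Now I carry it over the slab.

{"op": "play_rows", "data": {
  "xyz": [
    [-10,10,-5],
    [-35,34,-11],
    [-65,63,-11],
    [-97,94,-11],
    [-130,125,-11],
    [-162,156,-11],
    [-194,187,-11],
    [-224,216,-11],
    [-245,236,-11],
    [-254,245,-11]
  ],
  "rot": [
    [0,0,0.01],
    [0,0,0.04],
    [0,0,0.08],
    [0,0,0.12],
    [0,0,0.16],
    [0,0,0.2],
    [0,0,0.24],
    [0,0,0.28],
    [0,0,0.304],
    [0,0,0.314]
  ],
  "grip": [0,0,0,0,0,0,0,0,0,0]
}}

```text
time_s: 7.8
eef_pos: [0.4697, -0.1887, 0.1998]
eef_rot: [-0.0, 0.982, 0.189, -0.001]
wrist_force: [-0.2, -0.0, -6.0]
opening: 0.149
grasp_force: 59.1
```

{"op": "play_rows", "data": {
  "xyz": [
    [0,0,0],
    [0,0,5],
    [0,0,15],
    [0,0,20],
    [0,0,20],
    [0,0,20],
    [0,0,20],
    [0,0,20],
    [0,0,20],
    [0,0,20]
  ],
  "rot": [
    [0,0,0],
    [0,0,0],
    [0,0,0],
    [0,0,0],
    [0,0,0],
    [0,0,0],
    [0,0,0],
    [0,0,0],
    [0,0,0],
    [0,0,0]
  ],
  "grip": [0,0,0,0,0,0,0,0,0,0]
}}

```text
time_s: 9.05
eef_pos: [0.4707, -0.1867, 0.1803]
eef_rot: [0.0, 0.982, 0.191, 0.0]
wrist_force: [-0.9, -0.2, -5.8]
opening: 0.151
grasp_force: 59.1
```

```bash
cat > go.py <<'E'
from held import *
# target TCP, shift in tool axes
S=np.array([.4787,-.1888])+Rz(22.0)@np.array([-6.6,4.6])/1000
tgt=np.array([*(S-Rz(22.0)@[.0003,0]),.1326]);print("tgt",tgt.round(4),"shift mm",((tgt-t)@Rt*1000).round(1))
# slab edges visible below carrier
Z=P[...,2]
m=(abs(Z-.05)<.003);L=(P[m][:,:2]-[.4787,-.1888])@Rz(22.)*1000
print("slab ext 0.5/99.5",np.percentile(L[(abs(L)<160).all(1)],[.5,99.5],axis=0).round(1),m.sum())
E
python3 go.py w5.npz
```

```text
9.05 [ 0.4707 -0.1867  0.1803] yaw 21.99 dq 0.0015
bar 9477 z -8.1 tilt [ 0.0033 -0.0016] ((9.663440704345703, -1.1417121887207031), (38.708736419677734, 88.04896545410156), 73.39491271972656) [-35.6 -20.4] [54.4 19.9]
plate 23972 z 41.8 tilt [-0.0006 -0.0023] ((2.7490081787109375, -0.14515304565429688), (124.44410705566406, 154.71559143066406), 89.98509979248047) [-74.6 -62.4] [80.1 62.1]
plaque 6836 z 37.4 tilt [ 0.0096 -0.0025] ((-9.582237243652344, -0.03258514404296875), (100.09197998046875, 98.88753509521484), 44.705326080322266) [-67.2 -52.3] [54.3 52.1]
grip 0.150744473026572 59.06216561794281 [-0.9 -0.2 -5.8] [-0.03 -0.08  0.08]
tgt [ 0.4706 -0.1871  0.1326] shift mm [-0.3  0.3 47.7]
slab ext 0.5/99.5 [[ -93.1 -107.6]
 [ 129.6  109.3]] 40283
```

{"op": "play_rows", "data": {
  "xyz": [
    [-0.3,0.3,5],
    [-0.3,0.3,12],
    [-0.3,0.3,20],
    [-0.3,0.3,27],
    [-0.3,0.3,33],
    [-0.3,0.3,37],
    [-0.3,0.3,40],
    [-0.3,0.3,41],
    [-0.3,0.3,42],
    [-0.3,0.3,42]
  ],
  "rot": [
    [0,0,0],
    [0,0,0],
    [0,0,0],
    [0,0,0],
    [0,0,0],
    [0,0,0],
    [0,0,0],
    [0,0,0],
    [0,0,0],
    [0,0,0]
  ],
  "grip": [0,0,0,0,0,0,0,0,0,0]
}}

```text
time_s: 10.35
eef_pos: [0.4706, -0.1871, 0.1384]
eef_rot: [0.0, 0.982, 0.191, 0.0]
wrist_force: [-0.5, 0.7, -5.6]
opening: 0.154
grasp_force: 59.1
```

{"op": "play_rows", "data": {
  "xyz": [
    [0,0,0.5],
    [0,0,1],
    [0,0,1.5],
    [0,0,2],
    [0,0,2.5],
    [0,0,3],
    [0,0,3.5],
    [0,0,4],
    [0,0,4],
    [0,0,4]
  ],
  "rot": [
    [0,0,0],
    [0,0,0],
    [0,0,0],
    [0,0,0],
    [0,0,0],
    [0,0,0],
    [0,0,0],
    [0,0,0],
    [0,0,0],
    [0,0,0]
  ],
  "grip": [0,0,0,0,0,0,0,0,0,0]
}}

```text
time_s: 11.6
eef_pos: [0.4706, -0.1871, 0.1343]
eef_rot: [0.0, 0.982, 0.191, 0.0]
wrist_force: [-0.4, -0.3, -5.5]
opening: 0.153
grasp_force: 59.1
```

```bash
python3 go.py w6.npz
```

```text
11.6 [ 0.4706 -0.1871  0.1343] yaw 21.99 dq 0.0027
bar 9468 z -8.1 tilt [0.0036 0.    ] ((9.595069885253906, 0.4449577331542969), (88.09479522705078, 38.733245849609375), 16.37180519104004) [-35.2 -20.6] [54.4 19.8]
plate 23974 z 41.8 tilt [-0.0005 -0.002 ] ((2.626373291015625, -0.016582489013671875), (124.30867767333984, 154.96714782714844), 89.9165267944336) [-74.8 -62.2] [80.2 62.2]
plaque 6825 z 37.4 tilt [ 0.0097 -0.0024] ((-9.733989715576172, 0.17412567138671875), (100.75746154785156, 98.98331451416016), 44.25934600830078) [-67.3 -52.5] [54.3 52. ]
grip 0.1527609901204884 59.10365581512451 [-0.4 -0.3 -5.5] [0.02 0.01 0.03]
tgt [ 0.4706 -0.1871  0.1326] shift mm [0.  0.  1.7]
slab ext 0.5/99.5 [[-117.  -107.4]
 [ 129.8  109.1]] 57009
```

No side forces, with the feet about 1.7 mm above home and already inside the cone and groove. I'll lower the last bit until contact shows.

{"op": "play_rows", "data": {
  "xyz": [
    [0,0,0.3],
    [0,0,0.6],
    [0,0,0.9],
    [0,0,1.2],
    [0,0,1.5],
    [0,0,1.7],
    [0,0,1.7],
    [0,0,1.7],
    [0,0,1.7],
    [0,0,1.7]
  ],
  "rot": [
    [0,0,0],
    [0,0,0],
    [0,0,0],
    [0,0,0],
    [0,0,0],
    [0,0,0],
    [0,0,0],
    [0,0,0],
    [0,0,0],
    [0,0,0]
  ],
  "grip": [0,0,0,0,0,0,0,0,0,0]
}}

```text
time_s: 12.9
eef_pos: [0.4706, -0.1872, 0.1326]
eef_rot: [0.0, 0.982, 0.191, -0.0]
wrist_force: [-0.1, -1.1, -4.5]
opening: 0.153
grasp_force: 59.2
```

{"op": "play_rows", "data": {
  "xyz": [
    [0,0,0.2],
    [0,0,0.4],
    [0,0,0.4],
    [0,0,0.4],
    [0,0,0.4],
    [0,0,0.4],
    [0,0,0.4],
    [0,0,0.4],
    [0,0,0.4],
    [0,0,0.4]
  ],
  "rot": [
    [0,0,0],
    [0,0,0],
    [0,0,0],
    [0,0,0],
    [0,0,0],
    [0,0,0],
    [0,0,0],
    [0,0,0],
    [0,0,0],
    [0,0,0]
  ],
  "grip": [0,0,0,0.2,0.25,0.35,0.5,0.7,0.8,0.8]
}}

```text
time_s: 14.15
eef_pos: [0.4705, -0.1871, 0.1321]
eef_rot: [-0.0, 0.982, 0.191, -0.0]
wrist_force: [0.2, 0.9, 0.4]
opening: 0.801
grasp_force: 0.0
```

```bash
python3 go.py w7.npz
```

```text
14.15 [ 0.4705 -0.1871  0.1321] yaw 21.99 dq 0.0017
bar 10324 z -8.3 tilt [0.001  0.0006] ((6.797245502471924, 1.1872100830078125), (75.39872741699219, 73.80695343017578), 42.01860427856445) [-35.1 -48.4] [54.3 47.6]
plate 23704 z 41.5 tilt [-0.0028 -0.0031] ((2.4871673583984375, 0.0534515380859375), (124.03556823730469, 155.32342529296875), 89.84015655517578) [-75.3 -61.9] [80.1 62.1]
plaque 15386 z 36.9 tilt [-0.0004 -0.0034] ((4.640716552734375, 0.06980514526367188), (144.20736694335938, 104.71043395996094), 0.28144529461860657) [-67.7 -52.3] [76.7 52.4]
grip 0.8009820094018889 0.0 [0.2 0.9 0.4] [-0.06  0.04 -0.02]
tgt [ 0.4706 -0.1871  0.1326] shift mm [ 0.   0.1 -0.5]
slab ext 0.5/99.5 [[-121.1 -107.3]
 [ 129.5  109.1]] 56469
```

The carrier is released with its plate top at z 90.6 mm (home is 90.8 mm) and level. Retreating straight up, then one last look.

{"op": "play_rows", "data": {
  "xyz": [
    [0,0,-4],
    [0,0,-15],
    [0,0,-30],
    [0,0,-50],
    [0,0,-75],
    [0,0,-95],
    [0,0,-110],
    [0,0,-118],
    [0,0,-118],
    [0,0,-118]
  ],
  "rot": [
    [0,0,0],
    [0,0,0],
    [0,0,0],
    [0,0,0],
    [0,0,0],
    [0,0,0],
    [0,0,0],
    [0,0,0],
    [0,0,0],
    [0,0,0]
  ],
  "grip": [0.9,0.9,0.9,0.9,0.9,0.9,0.9,0.9,0.9,0.9]
}}

```text
time_s: 15.45
eef_pos: [0.4702, -0.1868, 0.2494]
eef_rot: [-0.001, 0.982, 0.191, -0.001]
wrist_force: [-0.4, 0.3, -0.7]
opening: 0.895
grasp_force: 0.0
```

```bash
python3 - w8.npz <<'E'
from m import *
Z=P[...,2];L=(P[...,:2]-[.4787,-.1888])@Rz(22.)*1000
m=(abs(L[...,0])<95)&(abs(L[...,1])<75)
for lo,hi in((.087,.0935),(.136,.145)):
    k=m&(Z>lo)&(Z<hi);q=P[k];f=np.linalg.lstsq(np.c_[L[k],np.ones(k.sum())],Z[k]*1000,rcond=None)[0]
    print(k.sum(),np.median(Z[k]).round(4),"tilt",f[:2].round(4),cv2.minAreaRect(L[k].astype(np.float32)))
cv2.imwrite("pics/w8.png",c["color"][:,:,::-1])
E
```

```text
15.45 [ 0.4702 -0.1868  0.2494] yaw 21.99 dq 0.0046
10955 0.0906 tilt [ 0.0012 -0.0023] ((-4.4376373291015625, 4.414463043212891), (154.8446044921875, 124.45484924316406), 0.007767945062369108)
3216 0.1404 tilt [ 0.0028 -0.0005] ((-6.945484161376953, 4.911534786224365), (107.94742584228516, 13.864161491394043), 0.10276850312948227)
```

View pics/w8.png

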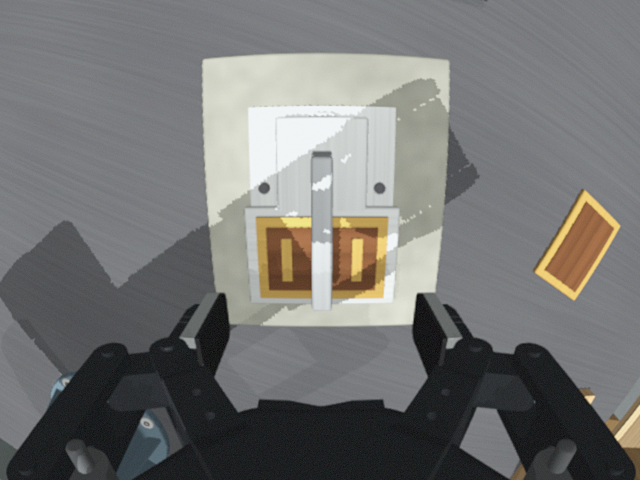

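The carrier stands square on the slab, with the bar from (321,152) to (321,308). The plate is level and at home height, and the gripper is clear.

```bash
python3 -c "
from bench import ctrl
print(ctrl.hand_in())"
```

```text
the job is handed in; nothing more can be done
None
```

I set the carrier on its three seats and handed the job in at about 15.5 s. The last look showed it level within 0.003 rad and at home height within 0.2 mm, with the gripper clear; the hand-in gave no verdict.

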